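Hold a counting chamber up to the light panel

TASK

Turn the dimmer dial of the viewing station until its pointer stands on the one long tick of the scale, and let go of it. Then take the counting chamber (the wide glass plate, not the narrow metal slide) out of the draining rack, keeping the fingers off its ruled middle, and hold it up against the light for a colleague: long side up, parallel to the leaning panel, centred on it and 8 cm in front of its lit face. Finish while holding it still there; leave the metal slide in its slot and the petri dish and the pen where they lie.

Things in the scene. Friction and masses are not known exactly. Their poses are not given: they have to be found in the camera images.
- station: Grey viewing station, fixed to the bench (place and yaw vary). Origin under the centre of its base; base 150 (x) x 320 (y) x 30 mm high; its x points away from the user, y to the user's left, z up. The light panel stands on its left half, the dial lies on the right half of the base's flat top.
- panel: Square light panel on the station, 170 x 170 x 20 mm, leaning back 15 degrees; white lit face in an aluminium frame with a black centring tick in the middle of each side. Origin = centre of the lit face (station frame 30, 60, 130 mm). -x points out of the lit face, to the user and 15 degrees upward; y is level, to the user's left; z runs up the face.
- dial (a joint): Aluminium dimmer dial on the station's base, vertical axis, radians 0 to 4.71, grows as it turns clockwise seen from above; light friction (0.035 N m), stays where it is left. The scale has 11 ticks, 27 degrees apart, starting at 0; the fifth tick (value 1.885) is the long one. Its start value varies from 0.3 to 1.3.
- dial_grip (a point): Point on the dial's axis, 55 mm above the bench, the height to grip. The knob is a bar 36 mm long and 10 mm wide, from 38 to 60 mm above the bench, on a round skirt of 42 mm diameter below it. This point's x axis runs along the bar to the pointer end, z up.
- dial_pointer (a point): Pointer end of the aluminium bar (black line on it), on its top, 18 mm from the dial's axis.
- dial_mark (a point): Outer end of the long tick on the black dial plate, 36 mm from the dial's axis, 31 mm above the bench. The dial is set when the pointer points at it.
- rack: White draining rack, fixed (place and yaw vary), 150 (x) x 64 (y, 71 over its ribs) x 34 mm high, origin under its centre. Three slots, each 6.2 mm along x and 38 mm along y, at x = -45, 0 and +45 mm; slot floors 10 mm above the bench.
- chamber: Glass counting chamber, 75 x 35 x 4 mm, 40 g, standing on end in a rack slot, 51 mm of it above the rack. Origin = centre of its lower end; x is normal to its faces (4 mm), y runs across the 35 mm width between its narrow side edges, z is its length, up. The frosted ends, 25 mm long, are for handling; front and back are alike.
- chamber_middle: The ruled clear platform in the middle of the counting chamber, 22.5 mm wide and 17 mm long, not to be touched by the fingers; the side edges at this height, 6 mm wide rails, may be touched. Origin = centre of the whole chamber, 37.5 mm above its lower end; axes as the chamber's.
- micrometer: Narrow metal slide with a round window (stage micrometer), 76 mm long, 25 mm wide, 4 mm thick, standing on end in another slot. Stays. Origin = centre of its lower end.
- petri: White petri dish lying on the bench, 60 mm diameter, 15 mm high, origin under its centre. Stays.
- pen: Marker pen lying on the bench, 12 mm thick, 128 mm long, origin under its middle. Stays.

How it is judged:
On the way, in this order (a step that is already met when the one before it is completed fails the run):
1. the dial stands on the long tick (within 0.14 rad) and is let go, the chamber still in the rack (value of joint dial between 1.745 and 2.025 rad and contact force between the fingers and dial below 0.1 N and distance of chamber from where it was at the start of the episode below 0.015 m), for 0.3 s.
2. the fingers hold the chamber clear above the rack (z of chamber in the frame of rack above 0.045 m and contact force between the fingers and chamber above 1 N and contact force between chamber and rack below 0.05 N), for 0.2 s.
At the end, for the whole second after the job is handed in: The fingers alone hold the chamber still: centre 80 mm (+-20) before the lit face and within 15 mm of its centre, faces and long side parallel to the panel within 0.14 rad; the dial within 0.14 rad of the long tick; metal slide, petri dish and pen not moved over 12 to 15 mm (x of chamber_middle in the frame of panel between -0.1 and -0.06 m and y of chamber_middle in the frame of panel between -0.015 and 0.015 m and z of chamber_middle in the frame of panel between -0.015 and 0.015 m and angle between the x axis of chamber and the x axis of panel, either way round below 0.14 rad and angle between the z axis of chamber and the z axis of panel, either way round below 0.14 rad and angle between chamber's own z axis and vertical below 0.6 rad and contact force between the fingers and chamber above 1 N and contact force between chamber and station below 0.05 N and contact force between chamber and rack below 0.05 N and contact force between chamber and micrometer below 0.05 N and linear speed of chamber below 0.02 m/s and angular speed of chamber below 0.15 rad/s and value of joint dial between 1.745 and 2.025 rad and distance of micrometer from where it was at the start of the episode below 0.012 m and distance of each of petri, pen from where it was at the start of the episode below 0.015 m); the arm keeps its last pose, push and grip.
It fails at once if the fingers touch the ruled middle of the chamber (contact force between the fingers and chamber_middle above 0.3 N).
It fails at once if the metal slide is pulled from its slot, or the petri dish or the pen is pushed away (distance of micrometer from where it was at the start of the episode above 0.03 m or distance of any of petri, pen from where it was at the start of the episode above 0.04 m).
It also fails if it takes over 51 s, if anything falls off the work surface, if the arm or the gripper's body presses on something with over 40 N, if the wrist force passes 120 N, or if a joint passes its speed limit or range.

ROBOT

A 6-joint arm with a two-finger parallel gripper is mounted at the origin on a cart in front of the work surface, level with it; the furniture and walls round the work are solid. World frame = base frame: x ahead of the robot, y to its left, z up, the work surface at z = 0. Lengths are in m, angles in rad, forces in N, time in s.
With the tool pointing down it reaches from about 0.325 to 1 m from the base axis. Payload 5.1 kg.
Tool frame: the origin (TCP) lies midway between the tips of the shut fingers; the grasp point (between the pads) lies 19 mm behind it; z points along the fingers, y is the line along which they close (so a half turn about z gives the same grasp; the last joint's range is limited). The gripper opens to 85 mm and grips with 20 to 120 N. Pads are 22 mm wide; open, the fingers measure 114 mm over their backs; the gripper's body (76 mm by 85 mm) begins 54 mm behind the grasp point. The pads swing forward as they close: fully open they stand 13 mm farther back than shut.
Start: joints at [1.252, 0.124, 1.65, -0, 1.367, -0.083], TCP at [0.152, 0.632, 0.231] pointing down, gripper open.
Joint ranges: [-2.61, 2.61], [-1.02, 2.33], [0.03, 2.71], [-1.35, 4.49], [0.32, 2.68], [-2.91, 2.91]. Speed limits (rad/s): [2.57, 2.57, 3.14, 3.14, 3.14, 3.14].

INTERFACE

Orientations are given as [roll, pitch, yaw] about the fixed x, y, z axes, in that order (R = Rz(yaw) Ry(pitch) Rx(roll)).
In Python, from plant import arm, cam, read_state gives the robot as it stands (arm), with the cameras (cam) and the readings as plain functions.
- The arm moves only by the shell command python3 inch.py FILE [OPENING], which reads ROWS from the file FILE. ROWS is a JSON list of rows, 1 to 10 of them, each of 6 numbers: dx, dy, dz in m, then a rotation vector rx, ry, rz in rad; each row is the pose to reach, as a shift and turn from the pose commanded when the command began, along the tool's axes at that moment; what a row does not reach only later rows make up. A row lasts 1/8 s, in which the tool goes at most 0.0625 m and 0.188 rad, less where a joint would pass 70% of its speed; a pose out of reach is approached as far as the arm can. OPENING is the opening from 0.0 (shut) to 1.0 (fully open), set as the command begins (- or left out keeps the last). The fingers move at their own pace and stop on an object; the grip force is fixed at half the most. Time passes only in rows, so rows that do not move let the fingers close. It prints the time, the measured TCP pose, the force, the opening and the grip force at its end. Input that does not fit is refused with a message, and nothing moves.
- read_state(): the state, without advancing time (a new reading comes with each control period).
- cam.read_camera(name): name is "scene" or "top" or "wrist"; returns a dict with "frame" (420x560x3 uint8, blue, green, red), "fx", "fy", "cx", "cy" (pixels), "origin" and "rotation" of the camera in the world. Camera axes: x right, y up, looking along -z (the intrinsics and any distortion apply to the point x, -y, -z); pixel columns grow to the right and rows downward; lengths in m; the calibration is good to about 2 mm. A picture is of the moment at which its call begins. There is no depth.
- arm.hand_in(): hands the job in; it is judged then, once.
The state is a dict: "time": time; "joint_positions": joint angles; "dq": joint speeds; "tau": joint torques, N m; "eef_pos": TCP position; "eef_rot": TCP orientation; "contact_force": force on the tool from outside, world axes, zero at the start; "moment": the same for the moment, N m; "width": opening from 0.0 (shut) to 1.0 (fully open); "grasp_force": force on a finger pad.
Only numpy, scipy, OpenCV 4.12 (cv2) and the standard library are available. Lean on these libraries where they do the work, as an engineer would, in place of code of your own. Each camera call takes 0.05 s, during which the arm holds its last target. There are 200 camera calls.

## Working session

There is one attempt and no reset: what is moved stays moved. The work goes in short steps, Python scripts to look and compute and a shell command to move; the robot and the scene stay as the last step left them, time stands still between calls to the robot, and variables do not carry over. Pictures are saved under pics/ and viewed, at most 10 in all, crops included, and the job is handed in when it is done.

```bash
ls; mkdir -p pics
python3 - <<'E'
from plant import arm, cam, read_state
import cv2,json
s=read_state();print(s)
for n in("scene","top","wrist"):
    c=cam.read_camera(n);cv2.imwrite(f"pics/{n}0.png",c["frame"]);f=c.pop("frame");print(n,c)
E
```

```text
inch.py
pics
plant.py
{'time': 0.0, 'joint_positions': array([ 1.25239739e+00,  1.24498030e-01,  1.65166817e+00,  1.00103395e-05,
        1.36750303e+00, -8.25969457e-02]), 'dq': array([-0.00095544, -0.00102748,  0.00161741, -0.00286355,  0.00020247,
        0.00056133]), 'tau': array([ 4.64120440e-04, -4.23585248e+01, -3.65464532e+01,  5.71665953e-05,
        6.64463718e-03, -2.40654072e-05]), 'eef_pos': array([0.15168724, 0.63142663, 0.23006104]), 'eef_rot': array([-3.13952396e+00, -1.81090770e-04,  2.90578845e+00]), 'contact_force': array([-0.24745351, -0.80882623,  0.43808529]), 'moment': array([-0.03958936,  0.01002768,  0.02743172]), 'grasp_force': 0.0, 'width': 1.0002514419565907}
scene {'fx': 458.5204670169228, 'fy': 458.5204670169228, 'cx': 274.8648052618679, 'cy': 213.42380039477234, 'origin': array([-0.02393001, -0.90410784,  0.58902676]), 'rotation': array([ 1.11760535e+00,  5.23992611e-07, -5.95128245e-01])}
top {'fx': 465.48191102362114, 'fy': 465.48191102362114, 'cx': 274.71434345241494, 'cy': 210.4803204446117, 'origin': array([ 0.31597948, -0.05329311,  1.15275577]), 'rotation': array([ 0.21716115,  0.00681304, -1.5914399 ])}
wrist {'fx': 346.08191088395137, 'fy': 346.08191088395137, 'cx': 282.46764612549396, 'cy': 214.21743988626488, 'origin': array([0.08626468, 0.64719423, 0.37190266]), 'rotation': array([-0.27134778,  0.00203944,  1.3359859 ])}
```

View pics/top0.png

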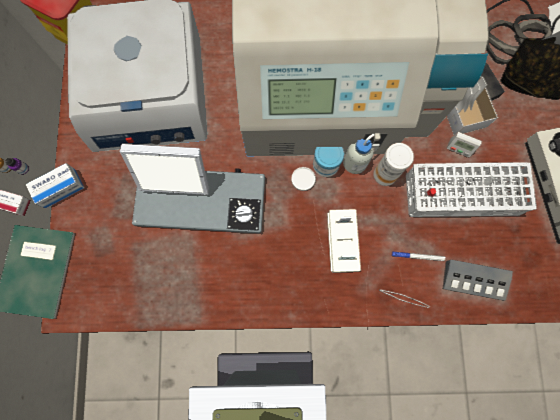

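View pics/scene0.png

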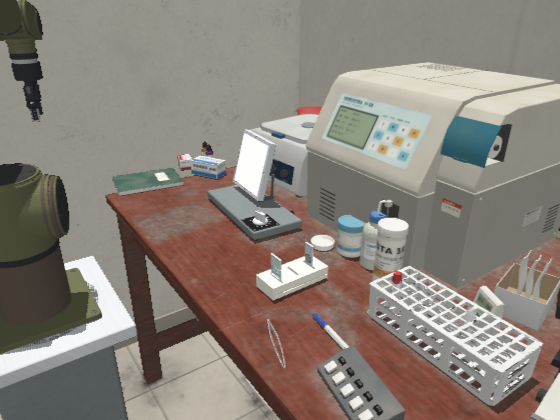

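Run:
```python
import cv2,numpy as np
t=cv2.imread("pics/top0.png");s=cv2.imread("pics/scene0.png")
R=lambda im,x,y,w,h,k:cv2.resize(im[y:y+h,x:x+w],(w*k,h*k),interpolation=cv2.INTER_CUBIC)
o=np.zeros((600,800,3),np.uint8)
def put(a,x,y):o[y:y+a.shape[0],x:x+a.shape[1]]=a
put(R(t,318,200,50,80,5),0,0)      # 250x400
put(R(t,222,190,48,48,6),260,0)   # 288
put(R(s,250,235,84,70,3),550,0)   # 252x210
put(R(t,115,135,160,104,3),260,290) #480x312 
cv2.imwrite("pics/c1.png",o)
```

```text
Traceback (most recent call last):
ValueError: could not broadcast input array from shape (210,252,3) into shape (210,250,3)
```

Run:
```python
import cv2,numpy as np
t=cv2.imread("pics/top0.png");s=cv2.imread("pics/scene0.png")
R=lambda im,x,y,w,h,k:cv2.resize(im[y:y+h,x:x+w],(w*k,h*k),interpolation=cv2.INTER_CUBIC)
o=np.zeros((600,800,3),np.uint8)
def put(a,x,y):o[y:y+a.shape[0],x:x+a.shape[1]]=a
put(R(t,318,200,50,80,5),0,0)
put(R(t,222,190,48,48,6),260,0)
put(R(s,250,235,83,70,3),550,0)
put(R(t,115,135,160,103,3),260,290)
cv2.imwrite("pics/c1.png",o)
```

```text
(no output)
```

View pics/c1.png

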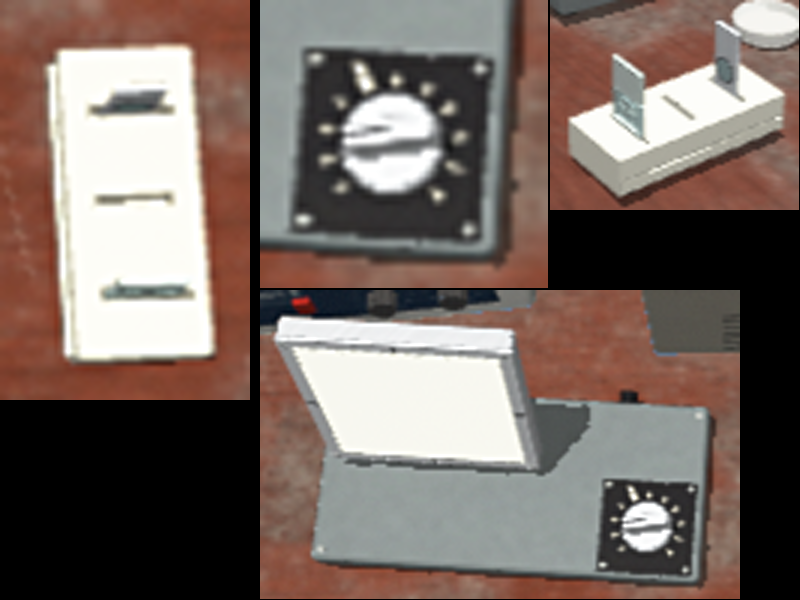

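```bash
cat > h.py <<'E'
import numpy as np, cv2
from scipy.spatial.transform import Rotation as Ro
from scipy.optimize import least_squares
from plant import arm, cam, read_state
R3=lambda r:Ro.from_euler('xyz',r).as_matrix()
def ray(c,p,z):
    "pixel -> world point on the plane at height z"
    p=np.atleast_2d(np.array(p,float))
    d=np.c_[(p[:,0]-c['cx'])/c['fx'],-(p[:,1]-c['cy'])/c['fy'],-np.ones(len(p))]@R3(c['rotation']).T
    return c['origin']+d*((z-c['origin'][2])/d[:,2])[:,None]
def proj(c,P):
    q=(np.atleast_2d(P)-c['origin'])@R3(c['rotation'])
    return np.c_[c['cx']-c['fx']*q[:,0]/q[:,2],c['cy']+c['fy']*q[:,1]/q[:,2]]
def planar(x,L):
    "local points into world, x=(x,y,yaw)"
    return np.array(L)@Ro.from_euler('z',x[2]).as_matrix().T+[x[0],x[1],0]
def fit(c,L,px,x0):
    r=least_squares(lambda x:(proj(c,planar(x,L))-px).ravel(),x0)
    return r.x,np.sqrt(np.mean(r.fun**2))
E
python3 - <<'E'
from h import *
c=cam.read_camera('top')
st=np.array([(313,555),(697,577),(708,408)]);st=np.c_[115+(st[:,0]-260)/3,135+(st[:,1]-290)/3]
L=[(-.075,.16,.03),(-.075,-.16,.03),(.075,-.16,.03)]
x,e=fit(c,L,st,[.5,.2,0]);print('station',x,e)
# panel-face corners (incl. aluminium frame) check
P=[np.array([.03,.06,.13])+R3([0,np.radians(15),0])@[0,a,b] for a,b in((.085,.085),(-.085,.085),(.085,-.085),(-.085,-.085),(0,0))]
print(proj(c,planar(x,P)).round(1))
tk=np.array([(342,187),(327,160),(327,129),(342,102),(396,80),(427,87),(450,107),(460,135),(455,168),(438,195)])
w=ray(c,np.c_[222+(tk[:,0]-260)/6,190+tk[:,1]/6],.031)[:,:2]
r=least_squares(lambda q:np.linalg.norm(w-q[:2],axis=1)-q[2],[.5,.0,.03]).x;print('dial',r)
print('long tick',ray(c,[222+102/6,190+75/6],.031),'knob c',ray(c,[243.7,213.8],.05))
rk=np.array([(58,48),(190,46),(213,357),(70,357)]);rk=np.c_[318+rk[:,0]/5,200+rk[:,1]/5]
L=[(.075,.032,.034),(.075,-.032,.034),(-.075,-.032,.034),(-.075,.032,.034)]
x,e=fit(c,L,rk,[.4,-.2,0]);print('rack',x,e)
sl=np.array([(131,108),(135,198),(147,293)]);print('slots',ray(c,np.c_[318+sl[:,0]/5,200+sl[:,1]/5],.034))
print(read_state()['time'],R3(read_state()['eef_rot']).round(3))
E
```

```text
station [ 0.59982626  0.13677033 -0.08503243] 0.9780211651026867
[[119.8 149.7]
 [199.  154.3]
 [139.5 189.5]
 [208.3 193.7]
 [167.1 173.2]]
dial [0.55615958 0.02464112 0.02774737]
long tick [[0.58580682 0.0373228  0.031     ]] knob c [[0.55282872 0.02450993 0.05      ]]
rack [ 4.85957099e-01 -2.18505513e-01  3.18629048e-04] 0.5610832721192948
slots [[ 0.5313237  -0.22010775  0.034     ]
 [ 0.48685155 -0.21969907  0.034     ]
 [ 0.44063392 -0.22300974  0.034     ]]
0.2 [[-0.972  0.234 -0.   ]
 [ 0.234  0.972 -0.001]
 [ 0.    -0.001 -1.   ]]
```

```bash
echo '[[-0.04, -0.04, 0, 0, 0, 0.15], [-0.08, -0.08, 0, 0, 0, 0.3], [-0.12, -0.12, 0, 0, 0, 0.45], [-0.16, -0.16, 0, 0, 0, 0.6], [-0.2, -0.2, 0, 0, 0, 0.75], [-0.25, -0.24, 0, 0, 0, 0.9], [-0.3, -0.28, 0, 0, 0, 1.0], [-0.34, -0.32, 0, 0, 0, 1.1], [-0.38, -0.36, 0, 0, 0, 1.2], [-0.42, -0.4, 0, 0, 0, 1.3]]' > mv.in && python3 inch.py mv.in;python3 -c "
from plant import arm, cam, read_state
print(read_state()['eef_pos'],read_state()['eef_rot'],read_state()['joint_positions'])"
echo '[[-0.04, 0.03, 0.015, 0, 0, 0], [-0.08, 0.06, 0.03, 0, 0, 0], [-0.118, 0.088, 0.045, 0, 0, 0], [-0.118, 0.088, 0.045, 0, 0, 0]]' > mv.in && python3 inch.py mv.in
python3 - <<'E'
from h import *
import pickle
c=cam.read_camera('wrist');pickle.dump(c,open('w1.pkl','wb'))
p=proj(c,[[.556,.0246,.031],[.556,.0246,.06]]);print(p,c['origin'])
u,v=p[0].astype(int);h=75
im=cv2.copyMakeBorder(c['frame'],h,h,h,h,cv2.BORDER_CONSTANT)[v:v+2*h,u:u+2*h]
print('crop origin',u-h,v-h)
cv2.imwrite('pics/w1.png',cv2.resize(im,(600,600),interpolation=cv2.INTER_CUBIC))
E
```

```text
time: 1.95
eef_pos: [0.5591, 0.0278, 0.1843]
eef_rot: [-3.138, 0.0, 1.602]
contact_force: [-0.2, 0.2, -0.4]
width: 1.004
grasp_force: 0.0
[[278.79472005 201.43017357]
 [278.29906213 209.91674833]] [0.55793619 0.0952156  0.32596861]
crop origin 203 126
```

View pics/w1.png

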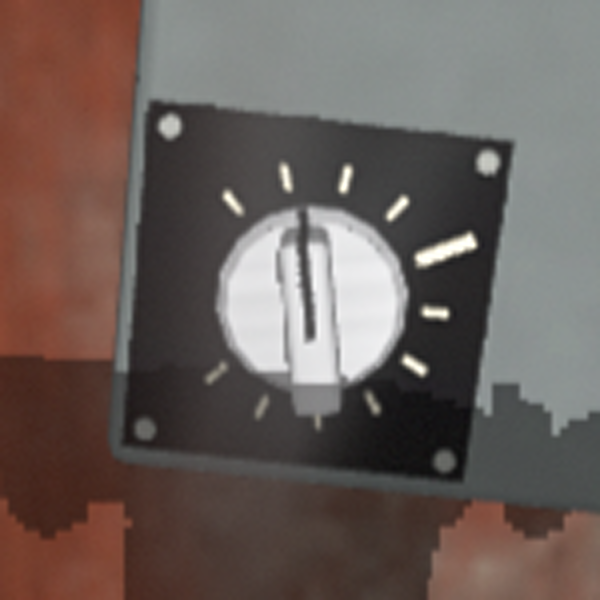

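Run:
```python
from h import *
import pickle
c=pickle.load(open('w1.pkl','rb'))
f=lambda a,z:ray(c,np.array(a,float).reshape(-1,2)/4+[203,126],z)[:,:2]
t=f([(232,202),(286,178),(346,178),(398,208),(435,313),(414,365),(373,402),(318,423),(262,407),(217,373)],.031)
r=least_squares(lambda q:np.linalg.norm(t-q[:2],axis=1)-q[2],[.5,.0,.03]).x;print('dial',r)
a=np.degrees(np.arctan2(*(t-r[:2]).T[::-1]));k=np.array([0,1,2,3,5,6,7,8,9,10])
z0=np.unwrap(np.radians(a+27*k));z0=np.median(z0);print('zero dir',z0,'long',z0-1.885)
lt=f([475,240],.031)[0]-r[:2];print('long tick dir',np.arctan2(lt[1],lt[0]),np.linalg.norm(lt))
b=f([(303,212),(311,338)],.06);print(b);d=b[0]-b[1];an=np.arctan2(d[1],d[0]);print('bar dir',an)
e=b[0]-r[:2];print('tip dir',np.arctan2(e[1],e[0]),np.linalg.norm(e))
bar=f([(278,250),(340,250),(292,405),(342,405)],.06);print('bar pts',bar, bar.mean(0))
s=read_state();print(s['eef_pos'],s['eef_rot'])
# more station points: plate corners/screws for yaw
s4=f([(170,126),(488,161),(145,429),(445,460)],.031);print('screws mean',s4.mean(0)); d=s4[1]-s4[0];print(np.arctan2(d[1],d[0]))
```

```text
dial [0.55788976 0.02515837 0.0273749 ]
zero dir 2.2773719383340576 long 0.3923719383340576
long tick dir 0.39129465580464307 0.03768359898978819
[[0.55563081 0.04941339]
 [0.55796239 0.02418481]]
bar dir 1.6629526485609851
tip dir 1.6636619494254672 0.024359979979051725
bar pts [[0.55096763 0.04176051]
 [0.56307625 0.04215879]
 [0.55456612 0.01008772]
 [0.56463829 0.01042307]] [0.55831207 0.02610752]
[0.5587342  0.02906169 0.18510302] [-3.13906707e+00 -4.41351435e-04  1.60345097e+00]
screws mean [0.55789443 0.0253742 ]
-0.07656074100633815
```

```bash
echo '[[-0.004, -0.001, 0.05, 0, 0, -0.06], [-0.004, -0.001, 0.1, 0, 0, -0.06], [-0.004, -0.001, 0.13, 0, 0, -0.06], [-0.004, -0.001, 0.143, 0, 0, -0.06], [-0.004, -0.001, 0.143, 0, 0, -0.06]]' > mv.in && python3 inch.py mv.in 0.5 && echo '[[0, 0, 0, 0, 0, 0], [0, 0, 0, 0, 0, 0], [0, 0, 0, 0, 0, 0], [0, 0, 0, 0, 0, 0], [0, 0, 0, 0, 0, 0], [0, 0, 0, 0, 0, 0]]' > mv.in && python3 inch.py mv.in 0.0
```

```text
time: 2.62
eef_pos: [0.5577, 0.0267, 0.0434]
eef_rot: [-3.141, -0.0, 1.667]
contact_force: [0.5, 0.2, 0.9]
width: 0.501
grasp_force: 0.0
time: 3.38
eef_pos: [0.5571, 0.026, 0.0453]
eef_rot: [-3.138, -0.0, 1.666]
contact_force: [-8.9, 0.9, 9.9]
width: 0.098
grasp_force: 60.5
```

```bash
echo '[[0, 0, -0.002, 0, 0, 0.16], [0, 0, -0.002, 0, 0, 0.32], [0, 0, -0.002, 0, 0, 0.48], [0, 0, -0.002, 0, 0, 0.64], [0, 0, -0.002, 0, 0, 0.8], [0, 0, -0.002, 0, 0, 0.96], [0, 0, -0.002, 0, 0, 1.12], [0, 0, -0.002, 0, 0, 1.275], [0, 0, -0.002, 0, 0, 1.275], [0, 0, -0.002, 0, 0, 1.275]]' > mv.in && python3 inch.py mv.in
```

```text
time: 4.62
eef_pos: [0.5571, 0.026, 0.0454]
eef_rot: [-3.141, 0.002, 0.393]
contact_force: [-5.8, -1.0, 0.6]
width: 0.098
grasp_force: 59.6
```

Yaw is now 0.393, along the long tick. Open, rise, and look.

```bash
echo '[[0, 0, 0, 0, 0, 0], [0, 0, 0, 0, 0, 0], [0, 0, 0, 0, 0, 0], [0, 0, -0.03, 0, 0, 0], [0, 0, -0.08, 0, 0, 0], [0, 0, -0.14, 0, 0, 0], [0, 0, -0.15, 0, 0, 0], [0, 0, -0.15, 0, 0, 0]]' > mv.in && python3 inch.py mv.in 0.6
python3 - <<'E'
from h import *
import pickle
c=cam.read_camera('wrist');pickle.dump(c,open('w2.pkl','wb'))
p=proj(c,[[.5578,.0252,.031]]);u,v=p[0].astype(int);h=75
im=cv2.copyMakeBorder(c['frame'],h,h,h,h,cv2.BORDER_CONSTANT)[v:v+2*h,u:u+2*h]
print('crop origin',u-h,v-h)
cv2.imwrite('pics/w2.png',cv2.resize(im,(600,600),interpolation=cv2.INTER_CUBIC))
E
```

```text
time: 5.62
eef_pos: [0.5586, 0.0261, 0.1964]
eef_rot: [3.141, -0.002, 0.391]
contact_force: [-0.1, 0.3, -1.2]
width: 0.602
grasp_force: 0.0
crop origin 207 122
```

View pics/w2.png

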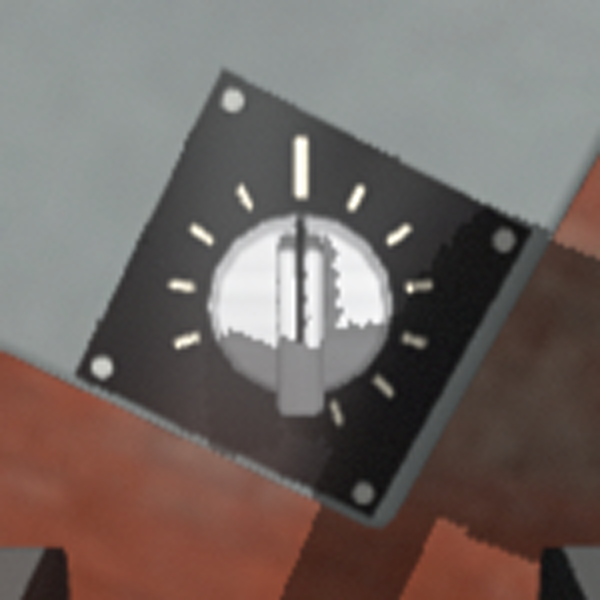

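```bash
echo '[[-0.02, 0.02, -0.01, 0, 0, -0.17], [-0.04, 0.04, -0.01, 0, 0, -0.34], [-0.06, 0.06, -0.01, 0, 0, -0.51], [-0.08, 0.08, -0.01, 0, 0, -0.68], [-0.1, 0.1, -0.01, 0, 0, -0.85], [-0.12, 0.12, -0.01, 0, 0, -1.02], [-0.14, 0.14, -0.01, 0, 0, -1.19], [-0.16, 0.16, -0.01, 0, 0, -1.36], [-0.18, 0.175, -0.01, 0, 0, -1.53], [-0.204, 0.184, -0.01, 0, 0, -1.7]]' > mv.in && python3 inch.py mv.in 1.0 && echo '[[0, 0, 0, 0, 0, -0.17], [0, 0, 0, 0, 0, -0.34], [0, 0, 0, 0, 0, -0.51], [0, 0, 0, 0, 0, -0.68], [0, 0, 0, 0, 0, -0.85], [0, 0, 0, 0, 0, -1.02], [0, 0, 0, 0, 0, -1.05], [0, 0, 0, 0, 0, -1.05]]' > mv.in && python3 inch.py mv.in
python3 - <<'E'
from h import *
import pickle
c=cam.read_camera('wrist');pickle.dump(c,open('w3.pkl','wb'))
x=[.486,-.2195,0]
print(proj(c,planar(x,[(-.045,0,.034),(-.045,.0175,.085),(-.045,-.0175,.085),(0,0,.034)])))
print(read_state()['eef_pos'],read_state()['eef_rot'])
cv2.imwrite('pics/w3.png',cv2.resize(c['frame'][:,:],(800,600),interpolation=cv2.INTER_CUBIC))
E
```

```text
time: 6.92
eef_pos: [0.438, -0.2219, 0.2023]
eef_rot: [-3.139, -0.004, 2.096]
contact_force: [-0.0, 0.3, -0.1]
width: 1.001
grasp_force: 0.0
time: 7.92
eef_pos: [0.4389, -0.2214, 0.2038]
eef_rot: [3.14, -0.002, 3.139]
contact_force: [0.9, 0.1, 0.2]
width: 1.0
grasp_force: 0.0
[[284.69582232 196.57297079]
 [307.63788325 210.72499484]
 [262.72466879 210.81490953]
 [284.69734529 242.58944471]]
[ 0.43908869 -0.22151017  0.20420731] [ 3.14057060e+00 -1.57255684e-03  3.13901850e+00]
```

View pics/w3.png

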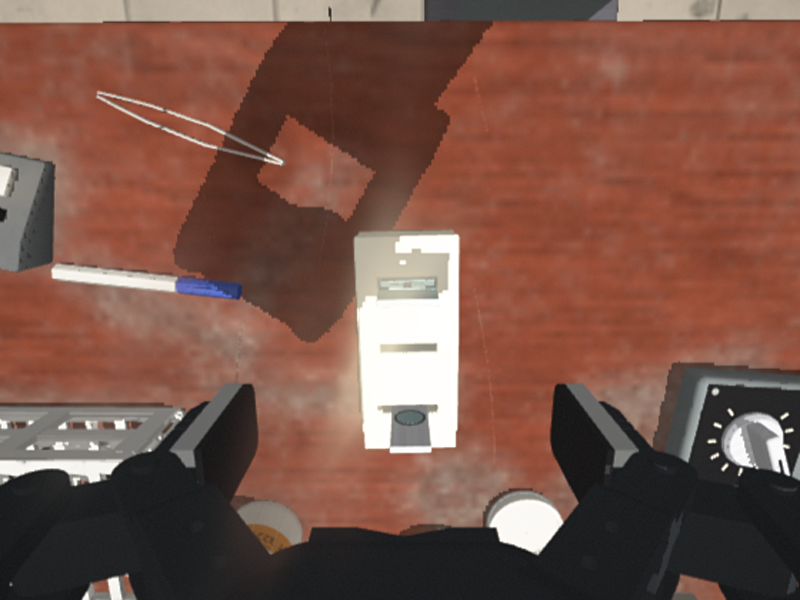

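Run:
```python
import pickle,cv2
c=pickle.load(open('w3.pkl','rb'))
cv2.imwrite('pics/w3c.png',cv2.resize(c['frame'][155:225,240:330],(720,560),interpolation=cv2.INTER_CUBIC))
```

```text
(no output)
```

View pics/w3c.png

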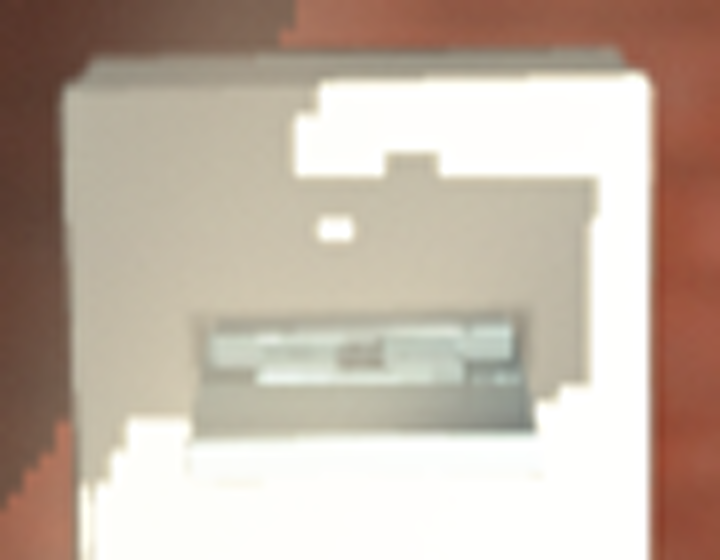

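Run:
```python
from h import *
import pickle
c=pickle.load(open('w3.pkl','rb'))
f=lambda a,z:ray(c,np.array(a,float).reshape(-1,2)/8+[240,155],z)[:,:2]
a=f([(187,456),(539,452)],.085);print(a,a.mean(0),np.arctan2(*(a[0]-a[1])[::-1]))
b=f([(65,85),(648,75)],.034);print(b,np.arctan2(*(b[0]-b[1])[::-1]))
l=np.array([(355,237),(365,447),(459,235),(456,447)])/1.4286
g=ray(c,l,.034)[:,:2];print(g,[np.arctan2(*(g[i+1]-g[i])[::-1]) for i in(0,2)])
```

```text
[[ 0.44195733 -0.23650898]
 [ 0.4416248  -0.202194  ]] [ 0.44179107 -0.21935149] -1.5611060625428197
[[ 0.41246144 -0.25238806]
 [ 0.4114644  -0.18687275]] -1.5555791172329447
[[ 0.41270612 -0.25206213]
 [ 0.56160074 -0.24911343]
 [ 0.41157405 -0.18660581]
 [ 0.56176179 -0.18451451]] [np.float64(0.019801355731667688), np.float64(0.013923730878154884)]
```

```bash
echo '[[-0.003, 0.002, 0.05, 0, 0, -0.015], [-0.003, 0.002, 0.1, 0, 0, -0.015], [-0.003, 0.002, 0.14, 0, 0, -0.015], [-0.003, 0.002, 0.156, 0, 0, -0.015], [-0.003, 0.002, 0.156, 0, 0, -0.015], [-0.003, 0.002, 0.156, 0, 0, -0.015]]' > mv.in && python3 inch.py mv.in 0.8 && echo '[[0, 0, 0, 0, 0, 0], [0, 0, 0, 0, 0, 0], [0, 0, 0, 0, 0, 0], [0, 0, 0, 0, 0, 0], [0, 0, 0, 0, 0, 0], [0, 0, 0, 0, 0, 0]]' > mv.in && python3 inch.py mv.in 0.0
```

```text
time: 8.72
eef_pos: [0.4439, -0.2207, 0.0513]
eef_rot: [-3.14, 0.003, -3.128]
contact_force: [-0.8, 0.0, 0.9]
width: 0.8
grasp_force: 0.0
time: 9.48
eef_pos: [0.4434, -0.2203, 0.0508]
eef_rot: [-3.14, 0.002, -3.127]
contact_force: [-0.8, 0.2, 6.5]
width: 0.396
grasp_force: 59.3
```

```bash
echo '[[0, 0, -0.01, 0, 0, 0], [0, 0, -0.03, 0, 0, 0], [0, 0, -0.06, 0, 0, 0], [0, 0, -0.1, 0, 0, 0], [0, 0, -0.15, 0, 0, 0], [0, 0, -0.2, 0, 0, 0], [0, 0, -0.2, 0, 0, 0], [0, 0, -0.2, 0, 0, 0]]' > mv.in && python3 inch.py mv.in
python3 - <<'E'
from h import *
import pickle
c=cam.read_camera('wrist');s=cam.read_camera('scene');pickle.dump((c,s),open('w4.pkl','wb'))
st=read_state();T=R3(st['eef_rot']);p=st['eef_pos'];print(p,st['eef_rot'],st['grasp_force'])
u,v=proj(s,p-T[:,2]*0)[0].astype(int);print('scene',u,v)
a=cv2.resize(s['frame'][max(v-50,0):max(v-50,0)+100,u-40:u+40],(480,600),interpolation=cv2.INTER_CUBIC)
u,v=proj(c,p)[0].astype(int);print('wrist',u,v)
b=cv2.resize(c['frame'][v-60:v+60,u-32:u+32],(320,600),interpolation=cv2.INTER_CUBIC)
cv2.imwrite('pics/g1.png',np.hstack([a,b]))
E
```

```text
time: 10.48
eef_pos: [0.4421, -0.2195, 0.2489]
eef_rot: [3.141, -0.001, -3.127]
contact_force: [-0.1, 0.8, -1.5]
width: 0.39
grasp_force: 59.8
[ 0.44157901 -0.21920338  0.24729095] [ 3.13963253e+00 -2.91492099e-03 -3.12743846e+00] 59.810431972146034
scene 275 185
wrist 284 271
```

View pics/g1.png

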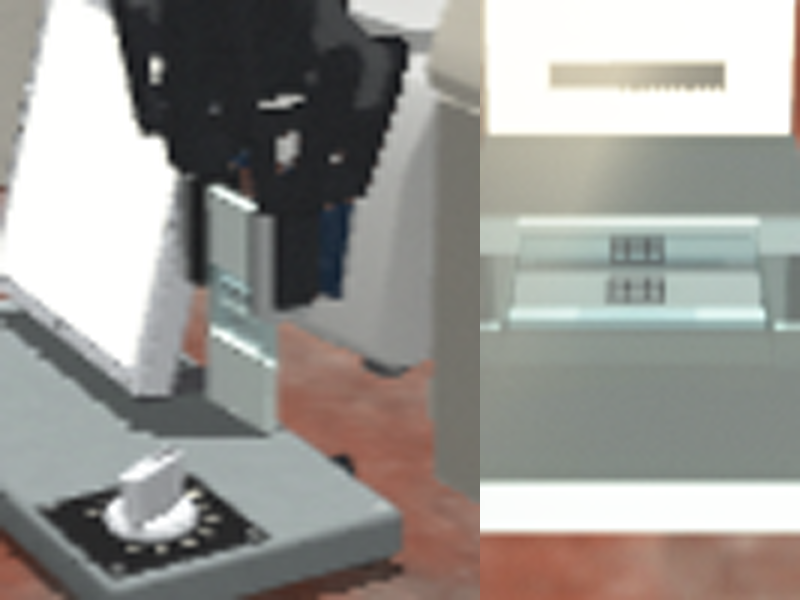

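Run:
```python
from h import *
import pickle
c,s=pickle.load(open('w4.pkl','rb'))
p=np.array([.4420,-.2194,.2482])
for d in(.039,.041,.043):
  f=lambda v,dz:ray(c,[[252+33,211+v/5]],p[2]+dz)[0]-p
  b=f(135,-d);t=f(480,.075-d);t2=f(533,.075-d)
  print(d,b[0].round(4),t[0].round(4),t2[0].round(4),'tilt (top to +x)',(t[0]-b[0])/.075)
ul=np.array([(487,135),(795,135),(485,480),(800,480)])
```

```text
0.039 -0.0032 -0.0045 -0.0003 tilt (top to +x) -0.01729762364041617
0.041 -0.0025 -0.0033 0.0009 tilt (top to +x) -0.010990915371236198
0.043 -0.0018 -0.0021 0.0022 tilt (top to +x) -0.00468420710205697
```

Run:
```python
from h import *
import pickle
w1=pickle.load(open('w1.pkl','rb'));w2=pickle.load(open('w2.pkl','rb'))
k1=ray(w1,[[203+115/4,126+450/4]],.03)[0];k2=ray(w2,[[207+383/4,122+520/4]],.03)[0];print('near right corner',k1,k2)
c=cam.read_camera('top')
tb=np.array([(313,555),(697,577),(708,408)]+[(278,340),(514,352),(335,460),(535,472)],float);px=np.c_[115+(tb[:,0]-260)/3,135+(tb[:,1]-290)/3]
Rp=R3([0,np.radians(15),0])
L=np.array([(-.075,.16,.03),(-.075,-.16,.03),(.075,-.16,.03)]+[np.array([.03,.06,.13])+Rp@[0,a,b] for a,b in((.085,.085),(-.085,.085),(.085,-.085),(-.085,-.085))])
f=lambda x:np.r_[(proj(c,planar(x,L))-px).ravel(),((planar(x,[L[1]])[0]-(k1+k2)/2)[:2]/.0012),(x[2]+.079)/.006]
r=least_squares(f,[.6,.137,-.08]);x=r.x;print('station',x,r.fun.round(2))
R=Ro.from_euler('z',x[2]).as_matrix()@Rp
ctr=planar(x,[[.03,.06,.13]])[0];tgt=ctr+R@[-.08,0,0]
print('panel',ctr,'middle target',tgt)
# tool: z=-panel z, y=+-panel y (tool y = world +y now), x toward the user
T=np.c_[-R[:,0],R[:,1],-R[:,2]];print(np.linalg.det(T))
s=read_state();p=s['eef_pos'];Tn=R3(s['eef_rot'])
tcp=tgt-T@[0,0,.0035]
print('tcp',tcp,'shift',Tn.T@(tcp-p),'rotvec',Ro.from_matrix(Tn.T@T).as_rotvec(),s['time'],s['joint_positions'].round(2))
```

```text
near right corner [ 0.51440974 -0.01153583  0.03      ] [ 0.5159493  -0.01340915  0.03      ]
station [ 0.59918675  0.13812641 -0.07678096] [-1.71  1.03  0.14  0.75  0.2  -1.64 -2.09 -1.19 -1.51 -1.12 -1.1  -1.45
  1.06 -1.81 -2.54 -2.65  0.37]
panel [0.6337007  0.19564847 0.13      ] middle target [0.5566543  0.20157582 0.15070552]
0.9999999999999998
tcp [0.5575575  0.20150634 0.15408626] shift [-0.12222285  0.41883175  0.09358108] rotvec [-0.0100513   0.25842709  0.09070231] 10.625 [-0.57 -0.24  1.97 -0.    1.41 -2.15]
```

```bash
echo '[[-0.01, 0.04, 0, 0, 0.03, 0.01], [-0.02, 0.085, 0, 0, 0.06, 0.02], [-0.03, 0.13, 0, 0, 0.09, 0.03], [-0.04, 0.18, 0, -0.01, 0.12, 0.04], [-0.05, 0.23, 0, -0.01, 0.15, 0.05], [-0.05, 0.28, 0, -0.01, 0.18, 0.06], [-0.06, 0.33, 0, -0.01, 0.21, 0.07], [-0.07, 0.37, 0.01, -0.01, 0.24, 0.08], [-0.08, 0.4, 0.03, -0.01, 0.258, 0.09], [-0.09, 0.419, 0.05, -0.01, 0.258, 0.09]]' > mv.in && python3 inch.py mv.in
python3 - <<'E'
from h import *
x=[.5992,.1381,-.0768];Rp=R3([0,np.radians(15),0]);R=Ro.from_euler('z',x[2]).as_matrix()@Rp
T=np.c_[-R[:,0],R[:,1],-R[:,2]];tcp=np.array([.5576,.2015,.1541])
s=read_state();Tn=R3(s['eef_rot'])
print('shift',Tn.T@(tcp-s['eef_pos']),'rv',Ro.from_matrix(Tn.T@T).as_rotvec(),s['grasp_force'])
E
```

```text
time: 11.88
eef_pos: [0.5261, 0.2018, 0.1969]
eef_rot: [-3.139, -0.261, 3.066]
contact_force: [-0.5, -0.4, -0.3]
width: 0.395
grasp_force: 59.8
shift [-0.04143797  0.00218511  0.03324753] rv [-0.00298337  0.0008847   0.00130383] 59.846036955714226
```

```bash
echo '[[-0.01, 0.002, 0.01, 0, 0, 0], [-0.02, 0.002, 0.02, 0, 0, 0], [-0.03, 0.002, 0.03, 0, 0, 0], [-0.041, 0.002, 0.033, 0, 0, 0], [-0.041, 0.002, 0.033, 0, 0, 0], [-0.041, 0.002, 0.033, 0, 0, 0]]' > mv.in && python3 inch.py mv.in
python3 - <<'E'
from h import *
import pickle
c=cam.read_camera('wrist');t=cam.read_camera('top');s=cam.read_camera('scene');pickle.dump((c,t,s),open('w5.pkl','wb'))
a=cv2.resize(c['frame'],(480,360));b=cv2.resize(t['frame'][130:240,110:275],(320,213));
o=np.zeros((600,800,3),np.uint8);o[:360,:480]=a
o[:240,480:]=cv2.resize(t['frame'][130:235,110:250],(320,240),interpolation=cv2.INTER_CUBIC)
o[240:600,480:]=cv2.resize(s['frame'][110:245,195:315],(320,360),interpolation=cv2.INTER_CUBIC)
cv2.imwrite('pics/f1.png',o)
st=read_state();print(st['eef_pos'],st['eef_rot'],st['contact_force'])
E
```

```text
time: 12.62
eef_pos: [0.5582, 0.1999, 0.1576]
eef_rot: [-3.14, -0.257, 3.065]
contact_force: [-0.6, 0.4, -0.7]
width: 0.392
grasp_force: 59.9
[0.55790641 0.20011165 0.15759051] [-3.14018114 -0.25721617  3.06530136] [ 0.33296373 -0.36598664  0.48166216]
```

View pics/f1.png

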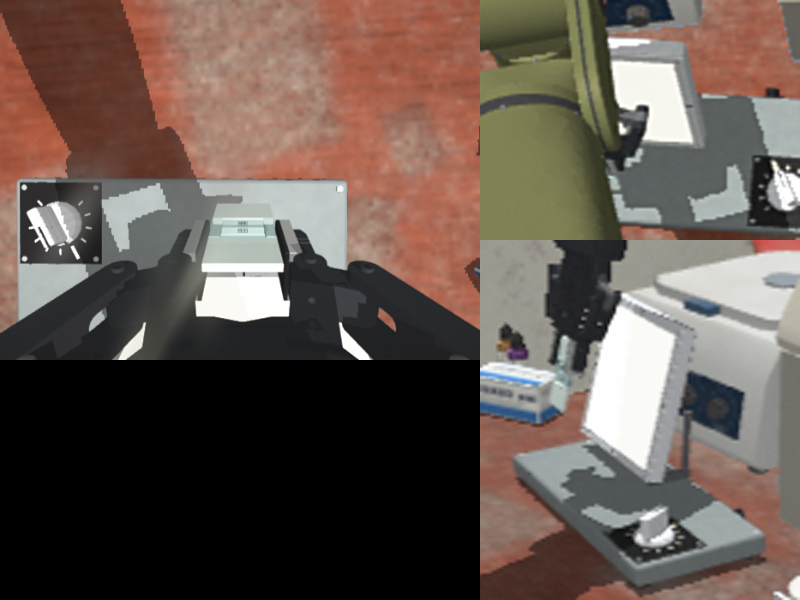

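Run:
```python
from h import *
import pickle
w,t,s=pickle.load(open('w5.pkl','rb'))
g=cv2.cvtColor(w['frame'],cv2.COLOR_BGR2LAB)[:,:,1].astype(int) # a*: red wood vs grey
for u in(20,150,200,300,390):print(u,[v for v in range(195,225) if (g[v,u]<134)!=(g[v-1,u]<134)])
for v in(218,224,230):print(v,[u for u in range(1,559) if (g[v,u]<134)!=(g[v,u-1]<134) and (u<60 or u>370)])
q=ray(w,[(346/.857,181/.857),(18/.857,181/.857)],.03);print(q,np.linalg.norm(q[0]-q[1]))
d=q[0]-q[1];yaw=np.arctan2(-d[0],d[1]);m=q.mean(0);x=np.array([m[0]+.075*np.cos(yaw),m[1]+.075*np.sin(yaw),yaw]);print('station',x)
st=read_state();p=st['eef_pos'];T=R3(st['eef_rot'])
for x in(x,[.5992,.1381,-.0768]):
  R=Ro.from_euler('z',x[2]).as_matrix()@R3([0,np.radians(15),0]);c=planar(x,[[.03,.06,.13]])[0]
  print('middle in panel',R.T@(p+T@[0,0,.0035]-c),'ang',np.arccos(abs((R.T@T)[[0,2],[0,2]])))
```

```text
20 [211]
150 [208]
200 [209]
300 [209]
390 [210]
218 [20, 405]
224 [20, 405]
230 [19, 405]
[[ 0.53831144  0.29982543  0.03      ]
 [ 0.51480938 -0.01117484  0.03      ]] 0.3118870210477478
station [ 0.60134717  0.13867372 -0.07542591]
middle in panel [-0.08241581 -0.00201437  0.00297629] ang [0.00465891 0.00473447]
middle in panel [-0.08046735 -0.00134476  0.00349837] ang [0.00460951 0.00483601]
```

```bash
echo '[[0, 0, 0.002, 0, 0, 0], [0, 0, 0.002, 0, 0, 0], [0, 0, 0.002, 0, 0, 0], [0, 0, 0.002, 0, 0, 0]]' > mv.in && python3 inch.py mv.in; python3 -c "
from plant import arm, cam, read_state
print(arm.hand_in())"
```

```text
time: 13.28
eef_pos: [0.5573, 0.2001, 0.155]
eef_rot: [-3.14, -0.258, 3.065]
contact_force: [-0.7, 0.4, -0.6]
width: 0.394
grasp_force: 59.9
the job is handed in; nothing more can be done
None
```

The dial is set on the long tick and released. The chamber, gripped by its side edges, is held still about 8 cm in front of the panel, within about 4 mm of its centre by my measurement. I handed the job in at 13.3 s; no verdict was returned.

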